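# Put the top green print plate away in the latched drawer

## Robot

A 7-joint arm with a two-finger parallel gripper is mounted at the origin on the work surface. World frame = base frame: x ahead of the robot, y to its left, z up, the work surface at z = 0. Lengths are in m, angles in rad, forces in N, time in s.
With the tool pointing down it reaches from about 0.425 to 0.925 m from the base axis. Payload 6.8 kg.
Tool frame: the origin (TCP) lies at the very end of the fingers, on their centre line; the grasp point (between the pads) lies 19 mm behind it (manip.grasp_offset is the distance from the TCP to the grasp point, in m); z points along the fingers, y is the line along which they close (so a half turn about z gives the same grasp; the last joint's range is limited). The gripper opens to 88 mm and grips with 3 to 60 N. Pads are 20 mm wide; open, the fingers measure 115 mm over their backs; the gripper's body (75 mm by 178 mm) begins 61 mm behind the grasp point.
Start: joints at [-1.274, 0.477, 0.022, 1.555, -0.011, 1.109, -0.083], TCP at [0.266, 0.62, 0.223] pointing down, gripper open.
Joint ranges: [-2.96, 2.96], [-0.34, 2.1], [-1.41, 1.46], [0.24, 2.44], [-1.37, 4.51], [0.17, 1.92], [-2.96, 2.96]. Speed limits (rad/s): [2.39, 2.39, 3.14, 3.14, 3.14, 3.14, 3.14].

## Interface

Orientations are given as a rotation vector (axis times angle).
In Python, from cell import manip, viewer, models gives the robot as it stands.
- The arm moves only by the shell command python3 -m crank 'ROWS' [OPENING]. ROWS is JSON, a list of rows, each an object of numbers: "tx", "ty", "tz": the shift along the tool's x, y, z in m; "spin": the turn about the tool's z in degrees. A call has 1 to 20 rows; each row is the pose to reach, as a shift and turn from the pose commanded when the call began, along the tool's axes at that moment; what a row does not reach only later rows make up. A row lasts 1/10 s, in which the tool goes at most 50 mm and 8.59 degrees, less where a joint would pass 70% of its speed; a pose out of reach is approached as far as the arm can. A call with a gripper value outside its range is refused whole. OPENING is the finger opening in m, from 0 to 0.0878, set as the call begins (- or left out, the last holds). The fingers move at their own pace and stop on an object; the grip force is fixed at half the most. Time passes only in rows, so rows that repeat a pose let the fingers close. It gives the time, the measured TCP pose, the force, the opening and the grip force at its end, in the units of the state.
- manip.state(): the state, without advancing time (a new reading comes with each control period).
- viewer.camera(name): name is "scene" or "top"; returns a dict with "color" (400x640x3 uint8, red, green, blue), "K" (3x3 intrinsics, pixels), "rvec" (rotation vector, rad) and "tvec" (3), from world to camera coordinates, as OpenCV has them. Camera axes: x right, y down, z forward; pixel columns grow to the right and rows downward; lengths in m; the calibration is good to about 2 mm. A picture is of the moment at which its call begins. There is no depth.
- manip.close_job(): hands the job in; it is judged then, once.
Trained networks look in the newest picture that a camera, given by its name, has taken for a name from the list of things; names that differ only in an ending like _2 or _b are one class to them, and where a whole thing is asked for, a point or a joint stands for the part that bears it (a point fixed in the world has none). Each returns a list of dicts, best first, with "conf" (0 to 1); they miss things now and then, are a little off and sometimes report something else, mostly with a low value. They report only what shows in the picture. A call takes as long as a camera call. They do not tell look-alikes from the thing itself.
- models.regions_of(name, camera): "pixels" (400x640 bool, what is visible of it) and "location" ([row, column] in pixels, amid what is visible of it).
The state is a dict: "t": time; "joints": joint angles; "joint_velocities": joint speeds; "tau": joint torques, N m; "tcp_pos": TCP position; "ee_rot": TCP orientation; "ft_force": force on the tool from outside, world axes, zero at the start; "torque": the same for the moment, N m; "width": opening from 0.0 (shut) to 1.0 (fully open); "grasp_force": force on a finger pad.
Only numpy, scipy, OpenCV 4.12 (cv2) and the standard library are available. Lean on these libraries where they do the work, as an engineer would, in place of code of your own. Each camera call takes 0.05 s, during which the arm holds its last target. There are 200 camera calls.

## Task

Put the top green plate away: hold down the orange paddle inside the drawer's handle, hook the handle and pull the drawer wide open, then lay the plate flat in it without dropping it. Push the drawer fully home so that its latch catches and the paddle springs back up. Do not force anything, and leave the other plates, the ink jar and the squeegee where they are.

Things in the scene. Friction and masses are not known exactly. Their poses are not given: they have to be found in the camera images.
- cabinet: Grey bench-top drawer unit, fixed, 230 (y) x 250 mm (x), top 96 mm above its origin; levelling feet vary its height by up to 12 mm. Origin: middle of the front face, at the unit's bottom; x points into the unit (the drawer slides out along -x), z up. A 40 mm wide steel keeper hangs 10 mm down from the top's front edge, at its middle.
- drawer (a joint): How far the drawer is out, m: 0 shut, 0.175 at its stop; about 3 N of friction. Blue front 200 mm wide, 26 mm thick, upper edge 77 mm above the cabinet's origin; inside 184 mm (y) by 193 mm (x), floor 30 mm above the cabinet's origin, side walls 32 mm high.
- drawer_handle (a point): Middle of the drawer's handle, moves with it; axes as the cabinet's. Steel bar 12 mm thick along y, 124 mm long, axis 46 mm in front of the drawer's face, 56 mm above the cabinet's origin, held at each end. The gap between bar and face is 40 mm (x) by 112 mm (y), open from above.
- paddle_top (a point): Centre of the top of the orange release paddle in the handle's gap, moves with drawer and paddle; axes as the cabinet's. The paddle is 32 (x) by 70 mm (y); at rest its top is 52 mm above the cabinet's origin, 25 mm behind the bar's axis and 4 mm below it.
- paddle (a joint): How far the paddle is pressed down, m: 0 up, 0.009 at its firm stop; spring 3 to 6 N. Its steel tongue, on the front's upper edge, catches behind the keeper; only the last 2 mm or so of travel free the drawer, and it must stay down until the drawer is 10 mm out. On shutting the sloped tongue slips under the keeper (about 12 N of push in all) and snaps up.
- drawer_spot (a point): Point on the drawer's inner floor, midway between its sides, 64 mm behind the inside of its front, 90 mm behind its face; moves with the drawer. Axes as the cabinet's. A good place for the plate's centre, with the plate's length along y.
- green_top: Plywood plate 140 (x) x 60 (y) x 12 mm (z), about 80 g, with a bright green printed top face; origin at the centre of its underside, x along its length, z up. The top one of the stack of three green plates: the one to put away.
- green_under1: Plywood plate 140 (x) x 60 (y) x 12 mm (z), about 80 g, with a bright green printed top face; origin at the centre of its underside, x along its length, z up. The middle one of the green stack: leave it.
- green_under0: Plywood plate 140 (x) x 60 (y) x 12 mm (z), about 80 g, with a bright green printed top face; origin at the centre of its underside, x along its length, z up. The lowest one of the green stack: leave it.
- purple_top: Plywood plate 140 (x) x 60 (y) x 12 mm (z), about 80 g, with a dark purple printed top face; origin at the centre of its underside, x along its length, z up. The upper one of the stack of two purple plates: leave it.
- purple_under0: Plywood plate 140 (x) x 60 (y) x 12 mm (z), about 80 g, with a dark purple printed top face; origin at the centre of its underside, x along its length, z up. The lower one of the purple stack: leave it.
- green_board: Fixed grey board 170 x 100 x 12 mm under the green stack, on the left or the right; origin at the centre of its underside.
- purple_board: Fixed grey board 170 x 100 x 12 mm under the purple stack, on the other side; origin at the centre of its underside.
- ink_jar: Pink ink jar with a black cap, 70 mm across, 95 mm high, loose; origin at the centre of its underside.
- squeegee: Squeegee lying flat, wooden grip and black rubber blade, 98 (x) x 160 (y) x 26 mm, loose; origin at its underside near the middle.
Not all that is in view belongs to the job. What is shaped like the green_top but red or turquoise is not meant.

How it is judged:
By the outcome, as a careful person would: the job done as asked, in the order asked, and still so for the second after the job is handed in, with the robot touching nothing.
It also fails if it takes over 72 s, if anything falls off the work surface, if the arm or the gripper's body presses on something with over 40 N, if the wrist force passes 120 N, or if a joint passes its speed limit or range.

## Working session

There is one attempt and no reset: what is moved stays moved. The work goes in short steps, Python scripts to look and compute and a shell command to move; the robot and the scene stay as the last step left them, time stands still between calls to the robot, and variables do not carry over. Pictures are saved under pics/ and viewed, at most 11 in all, crops included, and the job is handed in when it is done.

```bash
ls; mkdir -p pics
python3 - <<'E'
from cell import manip, viewer, models
import cv2, numpy as np
for n in ("scene","top"):
    c=viewer.camera(n); cv2.imwrite(f"pics/{n}0.png",c["color"][:,:,::-1])
    print(n,c["K"].tolist(),c["rvec"],c["tvec"])
s=manip.state(); print(s, manip.grasp_offset)
E
```

```text
pics
scene [[483.72696386030833, 0.0, 321.99650560950437], [0.0, 483.72696386030833, 201.94190513902356], [0.0, 0.0, 1.0]] [ 0.82208652  2.40852266 -1.224977  ] [ 0.39274731 -0.12587303  1.67375609]
top [[395.5944543337449, 0.0, 319.26880582356563], [0.0, 395.5944543337449, 194.96713404706347], [0.0, 0.0, 1.0]] [ 2.1684843  -2.1933387   0.12984837] [0.00354615 0.49458628 1.17865637]
{'t': 0.1, 'joints': array([-1.27408774,  0.47769857,  0.02232206,  1.55628792, -0.01148907,
        1.10931691, -0.08311874]), 'joint_velocities': array([-0.00155222, -0.00021596, -0.00133935, -0.00079829,  0.00074647,
        0.00055774,  0.00107385]), 'tau': array([ 4.72572137e-03, -5.84087670e+01,  1.54020108e+00, -2.73316008e+01,
       -5.41371584e-02,  1.30240098e-02,  6.67398672e-05]), 'tcp_pos': array([0.26563909, 0.6199681 , 0.22181851]), 'ee_rot': array([-6.31458850e-01, -3.07726592e+00,  2.46506185e-03]), 'ft_force': array([-0.21163804, -0.14947508,  0.50178252]), 'torque': array([0.00662021, 0.06155937, 0.01405286]), 'grasp_force': 0.0, 'width': 1.0018224241203177} 0.0187
```

View pics/scene0.png

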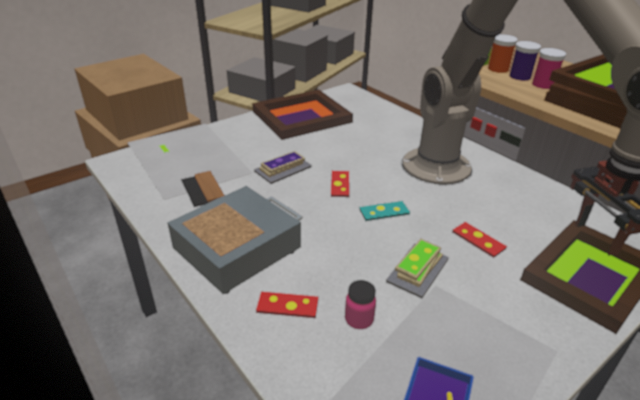

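View pics/top0.png

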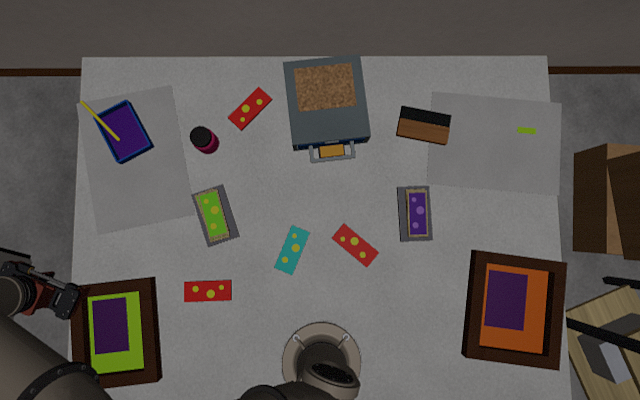

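The top view shows these candidates (column, row):
- green stack (212,214)
- turquoise plate (292,250)
- red plates (208,291), (355,245) and (250,108)
- purple stack (417,213)
- green prints in the screen frame (115,330) and on the paper (527,130)

By the description, the target is the stack at (212,214). The cabinet is at (327,100), with its handle and orange paddle at (331,151). Next I measure these and check the target in a crop.

```bash
cat > h.py <<'E'
from cell import manip, viewer, models
import cv2, numpy as np
def proj(c,P):
    return cv2.projectPoints(np.asarray(P,float).reshape(-1,1,3),c["rvec"],c["tvec"],c["K"],None)[0].reshape(-1,2)
def back(c,uv,z):
    R=cv2.Rodrigues(c["rvec"])[0]; C=-R.T@c["tvec"]
    uv=np.asarray(uv,float).reshape(-1,2)
    d=np.c_[uv,np.ones(len(uv))]@np.linalg.inv(c["K"]).T@R
    return C+d*((z-C[2])/d[:,2])[:,None]
def tri(cs,uvs):
    Ps=[c["K"]@np.c_[cv2.Rodrigues(c["rvec"])[0],c["tvec"]] for c in cs]
    X=cv2.triangulatePoints(Ps[0],Ps[1],np.array(uvs[0],float),np.array(uvs[1],float)).ravel(); return X[:3]/X[3]
def rect(c,mask,z):
    k,_=cv2.findContours(mask.astype(np.uint8),cv2.RETR_EXTERNAL,cv2.CHAIN_APPROX_NONE)
    k=max(k,key=cv2.contourArea).reshape(-1,2)
    P=back(c,k,z)[:,:2]
    (x,y),(w,h),a=cv2.minAreaRect((P*1000).astype(np.float32))
    if w<h: w,h,a=h,w,a+90
    return x/1000,y/1000,w,h,(a+90)%180-90   # a: long axis direction
E
python3 - <<'E'
from h import *
cs={n:viewer.camera(n) for n in("top","scene")}
np.save("pics/c.npy",cs,allow_pickle=True)
M={}
for t in("green_top","cabinet","paddle_top","drawer_handle","drawer","purple_top"):
    for n in cs:
        for r in models.regions_of(t,n)[:3]:
            print(t,n,round(r["conf"],2),r["location"],int(r["pixels"].sum()))
            M.setdefault((t,n),r["pixels"])
np.save("pics/M.npy",M,allow_pickle=True)
c=cs["top"]; 
for t,z in(("green_top",.048),("cabinet",.102),("paddle_top",.058)):
    if (t,"top") in M: print(t,rect(c,M[t,"top"],z))
im=c["color"][:,:,::-1]
a=cv2.resize(im[170:260,180:260],None,fx=5,fy=5,interpolation=cv2.INTER_CUBIC)
b=cv2.resize(im[50:170,280:380],None,fx=3.75,fy=3.75,interpolation=cv2.INTER_CUBIC)
cv2.imwrite("pics/crop1.png",np.hstack([a,b]))
E
```

```text
green_top top 0.98 [108.5, 248.5] 879
green_top top 0.93 [250.7, 293.5] 924
green_top top 0.79 [213.9, 214.1] 989
green_top scene 0.95 [185.3, 337.5] 458
green_top scene 0.89 [239.4, 478.9] 925
green_top scene 0.63 [257.6, 417.3] 998
cabinet top 0.7 [101.9, 327.1] 7558
cabinet top 0.41 [239.0, 220.0] 52
cabinet scene 0.91 [235.3, 234.2] 9085
paddle_top top 0.71 [151.0, 332.9] 240
drawer_handle top 0.6 [148.0, 330.3] 743
drawer_handle scene 0.56 [206.6, 284.8] 208
drawer top 0.78 [146.3, 330.2] 860
drawer top 0.75 [214.3, 227.8] 743
drawer scene 0.49 [207.6, 284.3] 184
drawer scene 0.49 [254.7, 438.9] 30
purple_top top 0.77 [212.5, 417.6] 898
purple_top scene 0.68 [158.1, 280.8] 513
green_top (0.7614818725585938, 0.20537265014648437, 136.215087890625, 61.477874755859375, -45.328250885009766)
cabinet (0.7428546142578125, -0.02748158264160156, 311.4112854003906, 229.6621856689453, 6.039689064025879)
paddle_top (0.625831787109375, -0.04025449752807617, 69.52932739257812, 32.10538864135742, -83.62987613677979)
```

View pics/crop1.png

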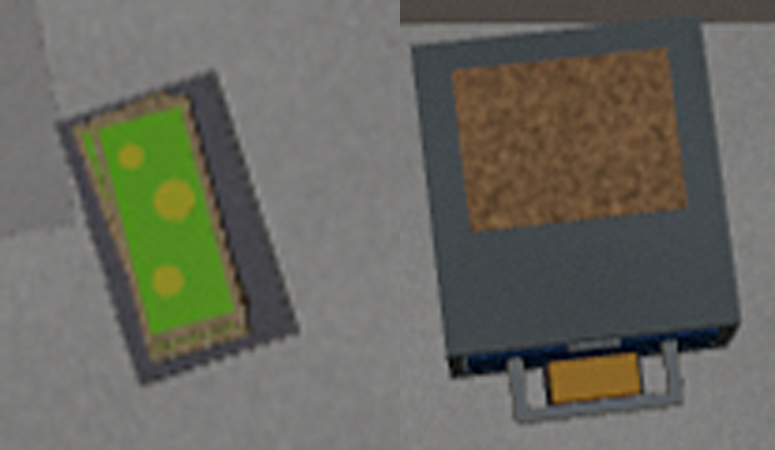

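The crop confirms the choice: (212,214) is the bright green stack, and the plates under the top one stick out slightly to the left. The paddle, handle and shut drawer are clear. Next I fit the cabinet's pose and height, and the plate's pose.

Run:
```python
from h import *
from scipy.optimize import minimize
cs=np.load("pics/c.npy",allow_pickle=True).item(); M=np.load("pics/M.npy",allow_pickle=True).item()
S=8
def quad(p,zs):
    x,y,a,zt=p; c,s=np.cos(a),np.sin(a)
    return [[x+c*u-s*v,y+s*u+c*v,z] for z in zs for u in(0,.25) for v in(-.115,.115)]
ms={}
for n in cs:
    m=M["cabinet",n].astype(np.uint8)
    if n=="top": m=cv2.morphologyEx(m,cv2.MORPH_OPEN,np.ones((9,9),np.uint8))
    ms[n]=cv2.resize(m*255,None,fx=4,fy=4,interpolation=cv2.INTER_LINEAR)>127
def cost(p,out=False):
    r=[]
    for n in cs:
        pts=proj(cs[n],quad(p,(p[3]-.096,p[3])))
        h=cv2.convexHull(((pts+.5)*4*16).astype(np.int32))
        k=np.zeros(ms[n].shape,np.uint8); cv2.fillPoly(k,[h],1,shift=4)
        k=k>0; r.append(1-(k&ms[n]).sum()/(k|ms[n]).sum())
    return r if out else sum(r)
for z0 in(.097,.102,.107):
    q=minimize(cost,[.65,-.04,.105,z0],method="Nelder-Mead",options=dict(initial_simplex=np.array([.65,-.04,.105,z0])+np.array([[0]*4,[.01,0,0,0],[0,.01,0,0],[0,0,.03,0],[0,0,0,.006]]),maxiter=300))
    p=q.x;print(p,cost(p,True),"handle",p[0]-.046*np.cos(p[2]),p[1]-.046*np.sin(p[2]),"paddle",p[0]-.021*np.cos(p[2]),p[1]-.021*np.sin(p[2]))
# click corners of the cabinet top (top view)
uv=[(293.3,143.9),(370.7,135.9),(360,55.3),(283.2,62)]
for z in(.096,.102,.108):
    B=back(cs["top"],uv,z); print(z,[round(np.linalg.norm(B[i]-B[(i+1)%4]),4) for i in range(4)],B[:2,:2].mean(0))
# colour measurements
hsv=cv2.cvtColor(cs["top"]["color"],cv2.COLOR_RGB2HSV)
o=cv2.inRange(hsv,(10,120,90),(28,255,255)); o[:140]=0;o[165:]=0;o[:,:305]=0;o[:,360:]=0
for z in (.052,.058,.064): print("paddle",z,rect(cs["top"],o,z))
g=cv2.inRange(hsv,(20,120,70),(65,255,255)); g[:175]=0;g[255:]=0;g[:,:185]=0;g[:,245:]=0
g=cv2.morphologyEx(g,cv2.MORPH_OPEN,np.ones((5,5),np.uint8))
r=[q for q in models.regions_of("green_top","top") if abs(q["location"][1]-214)<8][0]["pixels"]
for m in(g,r):print("green",rect(cs["top"],m,.048))
print("green3d", tri([cs["top"],cs["scene"]],[(214.1,213.9),(417.3,257.6)]))
for t in("ink_jar","squeegee"):
    for q in models.regions_of(t,"top")[:1]: print(t,q["conf"],back(cs["top"],q["location"][::-1],.03))
```

```text
[ 0.64500232 -0.03767014  0.10935283  0.10624141] [np.float64(0.06688040560691921), np.float64(0.05497102420955502)] handle 0.5992770805358851 -0.042690349333432534 paddle 0.6241277539146761 -0.03996197387894533
[ 0.64465362 -0.03813593  0.10910401  0.10653655] [np.float64(0.0682652089286454), np.float64(0.05401510271038523)] handle 0.5989271356357844 -0.04314476268997652 paddle 0.6237784871040382 -0.040422570521645884
[ 0.64480468 -0.03736074  0.11111296  0.10821374] [np.float64(0.06787686144014837), np.float64(0.05405261935569494)] handle 0.5990883448595946 -0.04246142694602618 paddle 0.6239341774353866 -0.03968931518498371
0.096 [np.float64(0.2261), np.float64(0.2455), np.float64(0.2285), np.float64(0.2478)] [ 0.64766155 -0.03980457]
0.102 [np.float64(0.2249), np.float64(0.2442), np.float64(0.2273), np.float64(0.2465)] [ 0.64621807 -0.03946594]
0.108 [np.float64(0.2237), np.float64(0.2429), np.float64(0.2261), np.float64(0.2452)] [ 0.6447746  -0.03912732]
paddle 0.052 (0.6261424560546875, -0.039928646087646485, 70.56909942626953, 33.71400451660156, -84.05630159378052)
paddle 0.058 (0.6248638305664063, -0.03960212326049805, 70.20693969726562, 33.5410270690918, -84.05638313293457)
paddle 0.064 (0.6235850219726562, -0.03927560424804687, 69.84477996826172, 33.36800003051758, -84.05631399154663)
green (0.4404828796386719, 0.31347528076171877, 126.4974365234375, 51.14715576171875, 15.47119426727295)
green (0.44173974609375, 0.31145941162109375, 141.61717224121094, 62.46903991699219, 15.16909408569336)
green3d [0.43945583 0.31196166 0.03935869]
ink_jar 0.67 [[0.67011231 0.34063555 0.03      ]]
squeegee 0.67 [[ 0.70460914 -0.32393165  0.03      ]]
```

```bash
cat >> h.py <<'E'
from scipy.spatial.transform import Rotation as Ro
A=np.radians(6.1); ax=np.array([np.cos(A),np.sin(A),0]); ay=np.array([-np.sin(A),np.cos(A),0])
Z0=.010; H=np.array([.5993,-.0425,Z0+.056])   # handle axis, shut
def cab(back,side,z,out=0): return H+ax*(back-out)+ay*side+[0,0,z-H[2]]
def go(target,ydeg=None,name=""):
    "shift in tool axes and spin from now to target; ydeg: direction of the tool's y (mod 180)"
    s=manip.state(); R=Ro.from_rotvec(s["ee_rot"]).as_matrix()
    d=R.T@(np.asarray(target)-s["tcp_pos"])
    yd=np.degrees(np.arctan2(R[1,1],R[0,1])); sp=0
    if ydeg is not None: sp=-((ydeg-yd+90)%180-90)  # tool z is down
    print(name,"mm",np.round(d*1000,1),"spin",round(sp,1),"ydir",round(yd,1),"tilt",np.round(R[:,2],3),"tcp",np.round(s["tcp_pos"],4),"F",np.round(s["ft_force"],1),"t",s["t"],"j",np.round(s["joints"],2))
E
python3 -c "
from h import *
go(cab(.022,0,.13),96.1,'above gap')"
```

```text
above gap mm [-586.8 -467.3   92.6] spin -29.3 ydir 66.8 tilt [ 0.  0. -1.] tcp [0.2659 0.6205 0.2227] F [ 0.  -0.5  0.6] t 0.95 j [-1.27  0.48  0.02  1.56 -0.01  1.11 -0.08]
```

```bash
python3 -m crank '[{"tx":-0.04,"ty":-0.03,"spin":-2},{"tx":-0.075,"ty":-0.06,"spin":-4},{"tx":-0.11,"ty":-0.09,"spin":-6},{"tx":-0.15,"ty":-0.12,"spin":-8},{"tx":-0.19,"ty":-0.15,"spin":-10},{"tx":-0.225,"ty":-0.18,"spin":-12},{"tx":-0.265,"ty":-0.21,"spin":-14},{"tx":-0.30,"ty":-0.24,"spin":-16},{"tx":-0.34,"ty":-0.27,"spin":-18},{"tx":-0.38,"ty":-0.30,"spin":-20},{"tx":-0.415,"ty":-0.33,"spin":-22},{"tx":-0.45,"ty":-0.36,"spin":-24},{"tx":-0.49,"ty":-0.39,"spin":-26},{"tx":-0.53,"ty":-0.42,"spin":-28},{"tx":-0.56,"ty":-0.445,"spin":-29},{"tx":-0.58,"ty":-0.46,"tz":0.02,"spin":-29.3},{"tx":-0.587,"ty":-0.467,"tz":0.05,"spin":-29.3},{"tx":-0.587,"ty":-0.467,"tz":0.075,"spin":-29.3},{"tx":-0.587,"ty":-0.467,"tz":0.09,"spin":-29.3},{"tx":-0.587,"ty":-0.467,"tz":0.0925,"spin":-29.3}]' 0
python3 - <<'E'
from h import *
go(cab(.022,0,.13),96.1,'above gap')
c=viewer.camera("scene"); im=c["color"][:,:,::-1]
cv2.imwrite("pics/s1.png",cv2.resize(im[130:300,150:400],None,fx=3.2,fy=3.2,interpolation=cv2.INTER_CUBIC))
E
```

```text
above gap mm [-586.8 -467.3   92.6] spin -29.3 ydir 66.8 tilt [ 0.  0. -1.] tcp [0.2659 0.6205 0.2227] F [ 0.  -0.5  0.6] t 0.95 j [-1.27  0.48  0.02  1.56 -0.01  1.11 -0.08]invalid input
```

```bash
python3 -m crank '[{"tx":-0.04,"ty":-0.03,"tz":0,"spin":-2}]' 0.0; echo; python3 -m crank '[{"tx":-0.04,"ty":-0.03,"tz":0.0,"spin":-2}]'; python3 -m crank --help | head; python3 -c "
from h import *
go(cab(.022,0,.13),96.1,'above gap')"
```

```text
t: 1.1
tcp_pos: [0.2851, 0.5821, 0.2222]
ee_rot: [-0.561, -3.087, -0.004]
ft_force: [1.1, 0.2, -0.1]
width: 0.945
grasp_force: 0.0

t: 1.2
tcp_pos: [0.3164, 0.5347, 0.2223]
ee_rot: [-0.516, -3.099, -0.0]
ft_force: [1.3, 0.0, 0.1]
width: 0.856
grasp_force: 0.0
above gap mm [-474.6 -445.2   92.1] spin -25.0 ydir 71.1 tilt [-0.  0. -1.] tcp [0.3164 0.5347 0.2223] F [1.3 0.  0.1] t 1.2 j [-1.15  0.39  0.02  1.69 -0.01  1.06  0.11]invalid input: not JSON, or not a number
```

```bash
python3 -m crank '[{"tx":-0.035,"ty":-0.033,"tz":0.0,"spin":-2},{"tx":-0.07,"ty":-0.066,"tz":0.0,"spin":-4},{"tx":-0.105,"ty":-0.099,"tz":0.0,"spin":-6},{"tx":-0.14,"ty":-0.132,"tz":0.0,"spin":-8},{"tx":-0.175,"ty":-0.165,"tz":0.0,"spin":-10},{"tx":-0.21,"ty":-0.198,"tz":0.0,"spin":-12},{"tx":-0.245,"ty":-0.231,"tz":0.0,"spin":-14},{"tx":-0.28,"ty":-0.264,"tz":0.0,"spin":-16},{"tx":-0.315,"ty":-0.297,"tz":0.0,"spin":-18},{"tx":-0.35,"ty":-0.33,"tz":0.0,"spin":-20},{"tx":-0.385,"ty":-0.363,"tz":0.0,"spin":-22},{"tx":-0.42,"ty":-0.396,"tz":0.0,"spin":-24},{"tx":-0.45,"ty":-0.42,"tz":0.0,"spin":-25},{"tx":-0.47,"ty":-0.44,"tz":0.02,"spin":-25},{"tx":-0.475,"ty":-0.445,"tz":0.05,"spin":-25},{"tx":-0.475,"ty":-0.445,"tz":0.075,"spin":-25},{"tx":-0.475,"ty":-0.445,"tz":0.09,"spin":-25},{"tx":-0.475,"ty":-0.445,"tz":0.09,"spin":-25}]' 0.0
python3 - <<'E'
from h import *
go(cab(.022,0,.13),96.1,'above gap')
c=viewer.camera("scene"); im=c["color"][:,:,::-1]
cv2.imwrite("pics/s1.png",cv2.resize(im[130:300,150:400],None,fx=3.2,fy=3.2,interpolation=cv2.INTER_CUBIC))
E
```

```text
t: 3.0
tcp_pos: [0.618, -0.0413, 0.1306]
ee_rot: [0.16, -3.134, -0.0]
ft_force: [-0.7, 0.7, 0.5]
width: 0.005
grasp_force: 0.0
above gap mm [-3.2  0.8  0.6] spin -0.3 ydir 95.8 tilt [-0.004  0.    -1.   ] tcp [ 0.618  -0.0413  0.1306] F [-0.7  0.7  0.5] t 3.0 j [-0.2   0.49  0.22  1.79 -0.13  0.88  1.75]
```

View pics/s1.png

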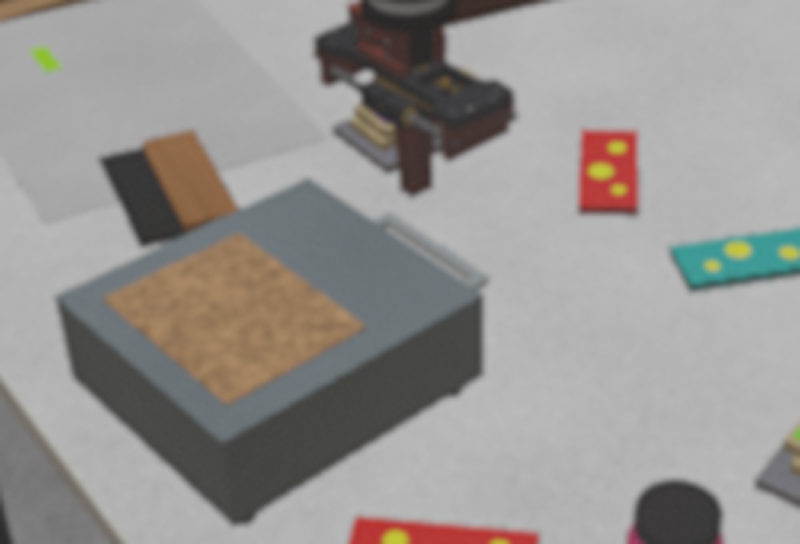

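The arm hovers about 65 mm above the gap with the fingers closed. The cabinet's top corners are at crop (308,182), (484,292), (225,440) and (58,297), and it stands on short feet. I triangulate those corners and check where the handle projects.

Run:
```python
from h import *
cs=np.load("pics/c.npy",allow_pickle=True).item()
T=[(370.7,135.9),(293.3,143.9),(283.2,62),(360,55.3)]
S=[(308,182),(484,292),(225,440),(58,297)]
P=[]
for a,b in zip(T,S):
    b=(b[0]/3.2+150,b[1]/3.2+130); P.append(tri([cs["top"],cs["scene"]],[a,b]))
P=np.array(P);print(P.round(4),P.mean(0))
# bar ends (visible top surface ends) predicted vs seen in scene crop
for out in(0,):
    e=proj(cs["scene"],[cab(0,-.062,.072),cab(0,.062,.072),cab(.0,0,.072)]); print((e-[150,130])*3.2)
tip=manip.state()["tcp_pos"]; print((proj(cs["scene"],[tip])-[150,130])*3.2)
print("bar in top",proj(cs["top"],[cab(-.006,-.062,.072),cab(-.006,.062,.072)]))
```

```text
[[ 0.6585 -0.1521  0.0932]
 [ 0.6331  0.075   0.0995]
 [ 0.8801  0.1021  0.0985]
 [ 0.9036 -0.1268  0.0943]] [ 0.76881274 -0.02544856  0.09638688]
[[387.57954688 205.92674724]
 [480.76692754 267.07249973]
 [432.94970389 235.6967909 ]]
[[412.61513846 186.76528607]]
bar in top [[353.93028208 157.520012  ]
 [312.21065555 162.28338691]]
```

The corners and the bar put the cabinet lower than the silhouette fit did, with Z0 between about 0 and 4 mm. I update the model and find the paddle by touch.

```bash
sed -i 's/^Z0=.010; H=np.array(\[.5993,-.0425/Z0=.002; H=np.array([.6010,-.0428/' h.py; python3 -c "
from h import *
go(cab(.024,0,.068),96.1)"
```

```text
mm [-5.9  0.5 64.2] spin -0.3 ydir 95.8 tilt [-0.001  0.    -1.   ] tcp [ 0.6192 -0.0413  0.1322] F [ 0.7 -0.   0.3] t 3.05 j [-0.2   0.49  0.22  1.78 -0.13  0.88  1.75]
```

```bash
python3 -m crank '[{"tx":-0.006,"ty":0.0,"tz":0.02,"spin":0.0},{"tx":-0.006,"ty":0.0,"tz":0.04,"spin":0.0},{"tx":-0.006,"ty":0.0,"tz":0.055,"spin":0.0},{"tx":-0.006,"ty":0.0,"tz":0.06,"spin":0.0},{"tx":-0.006,"ty":0.0,"tz":0.063,"spin":0.0},{"tx":-0.006,"ty":0.0,"tz":0.063,"spin":0.0}]' 0.0; for i in 1 2 3; do echo; done; python3 -m crank '[{"tx":0.0,"ty":0.0,"tz":0.003,"spin":0.0},{"tx":0.0,"ty":0.0,"tz":0.003,"spin":0.0}]' | grep -E "tcp|force"; python3 -m crank '[{"tx":0.0,"ty":0.0,"tz":0.003,"spin":0.0},{"tx":0.0,"ty":0.0,"tz":0.003,"spin":0.0}]' | grep -E "tcp|force"; python3 -m crank '[{"tx":0.0,"ty":0.0,"tz":0.003,"spin":0.0},{"tx":0.0,"ty":0.0,"tz":0.003,"spin":0.0}]' | grep -E "tcp|force"
```

```text
t: 3.65
tcp_pos: [0.6259, -0.0411, 0.0702]
ee_rot: [-0.159, 3.137, 0.0]
ft_force: [-1.1, -0.6, 1.0]
width: 0.004
grasp_force: 0.0



tcp_pos: [0.6257, -0.0411, 0.067]
ft_force: [0.3, 1.1, -0.0]
grasp_force: 0.0
tcp_pos: [0.6253, -0.0411, 0.0634]
ft_force: [-0.6, 0.5, 0.5]
grasp_force: 0.0
tcp_pos: [0.6252, -0.0411, 0.0602]
ft_force: [-0.5, 0.3, -0.4]
grasp_force: 0.0
```

```bash
for i in 1; do python3 -m crank '[{"tx":0.0,"ty":0.0,"tz":0.003,"spin":0.0},{"tx":0.0,"ty":0.0,"tz":0.003,"spin":0.0}]' | grep -E "tcp|force: \["; python3 -m crank '[{"tx":0.0,"ty":0.0,"tz":0.003,"spin":0.0},{"tx":0.0,"ty":0.0,"tz":0.003,"spin":0.0}]' | grep -E "tcp|force: \["; python3 -m crank '[{"tx":0.0,"ty":0.0,"tz":0.003,"spin":0.0},{"tx":0.0,"ty":0.0,"tz":0.003,"spin":0.0}]' | grep -E "tcp|force: \["; done
```

```text
tcp_pos: [0.6257, -0.0412, 0.0576]
ft_force: [-0.4, -0.2, 3.2]
tcp_pos: [0.6257, -0.0412, 0.0546]
ft_force: [1.1, 0.1, 2.6]
tcp_pos: [0.6257, -0.0412, 0.0516]
ft_force: [0.4, -0.3, 4.2]
```

Contact was at z≈0.059, so Z0≈0.007, and the firm stop should be near z 0.050. I press on in 1 mm steps.

```bash
python3 -m crank '[{"tx":0.0,"ty":0.0,"tz":0.001,"spin":0.0},{"tx":0.0,"ty":0.0,"tz":0.001,"spin":0.0}]' | grep -E "tcp|force: \["; python3 -m crank '[{"tx":0.0,"ty":0.0,"tz":0.001,"spin":0.0},{"tx":0.0,"ty":0.0,"tz":0.001,"spin":0.0}]' | grep -E "tcp|force: \["; python3 -m crank '[{"tx":0.0,"ty":0.0,"tz":0.001,"spin":0.0},{"tx":0.0,"ty":0.0,"tz":0.001,"spin":0.0}]' | grep -E "tcp|force: \["
```

```text
tcp_pos: [0.6257, -0.0412, 0.0508]
ft_force: [0.4, 0.3, 3.9]
tcp_pos: [0.6257, -0.0411, 0.0497]
ft_force: [-0.0, -0.2, 4.9]
tcp_pos: [0.6258, -0.0412, 0.0492]
ft_force: [-1.2, 0.4, 8.2]
```

```bash
python3 -m crank '[{"tx":0.003,"ty":0.0,"tz":0.0005,"spin":0.0},{"tx":0.006,"ty":0.0,"tz":0.0005,"spin":0.0},{"tx":0.009,"ty":0.0,"tz":0.0005,"spin":0.0},{"tx":0.012,"ty":0.0,"tz":0.0005,"spin":0.0},{"tx":0.014,"ty":0.0,"tz":0.0005,"spin":0.0},{"tx":0.014,"ty":0.0,"tz":0.0005,"spin":0.0}]';python3 -m crank '[{"tx":0.003,"ty":0.0,"tz":0.0,"spin":0.0},{"tx":0.006,"ty":0.0,"tz":0.0,"spin":0.0},{"tx":0.009,"ty":0.0,"tz":0.0,"spin":0.0},{"tx":0.009,"ty":0.0,"tz":0.0,"spin":0.0}]'
python3 -c "
from h import *
go(cab(.016,0,.0495,.165),96.1)"
```

```text
t: 6.05
tcp_pos: [0.6134, -0.0425, 0.0492]
ee_rot: [-0.159, 3.134, -0.0]
ft_force: [1.5, 0.5, 7.6]
width: 0.004
grasp_force: 3.8
t: 6.45
tcp_pos: [0.6043, -0.0434, 0.0492]
ee_rot: [-0.159, 3.134, -0.0]
ft_force: [1.5, -0.4, 7.2]
width: 0.003
grasp_force: 3.9
 mm [152.2   0.2  -0.8] spin -0.3 ydir 95.8 tilt [ 0.004  0.    -1.   ] tcp [ 0.6043 -0.0434  0.0492] F [ 1.5 -0.4  7.2] t 6.45 j [-0.17  0.58  0.19  1.87 -0.16  0.7   1.78]
```

```bash
python3 -m crank '[{"tx":0.005,"ty":0.0,"tz":0.0,"spin":0.0},{"tx":0.01,"ty":0.0,"tz":0.0,"spin":0.0},{"tx":0.015,"ty":0.0,"tz":0.0,"spin":0.0},{"tx":0.02,"ty":0.0,"tz":0.0,"spin":0.0}]'
python3 - <<'E'
from h import *
go(cab(.016,0,.0495,.165),96.1)
c=viewer.camera("top"); im=c["color"][:,:,::-1]
print(models.regions_of("drawer","top")[:1] and models.regions_of("drawer","top")[0]["location"])
cv2.imwrite("pics/t2.png",cv2.resize(im[90:240,240:420],None,fx=4,fy=4,interpolation=cv2.INTER_CUBIC))
E
```

```text
t: 6.85
tcp_pos: [0.585, -0.0455, 0.0492]
ee_rot: [-0.159, 3.133, -0.0]
ft_force: [3.3, -0.2, 6.3]
width: 0.008
grasp_force: 3.3
 mm [132.8   0.3  -0.9] spin -0.3 ydir 95.8 tilt [ 0.005 -0.    -1.   ] tcp [ 0.585  -0.0455  0.0492] F [ 3.3 -0.2  6.3] t 6.85 j [-0.17  0.55  0.19  1.92 -0.16  0.68  1.78]
[149.8, 312.1]
```

View pics/t2.png

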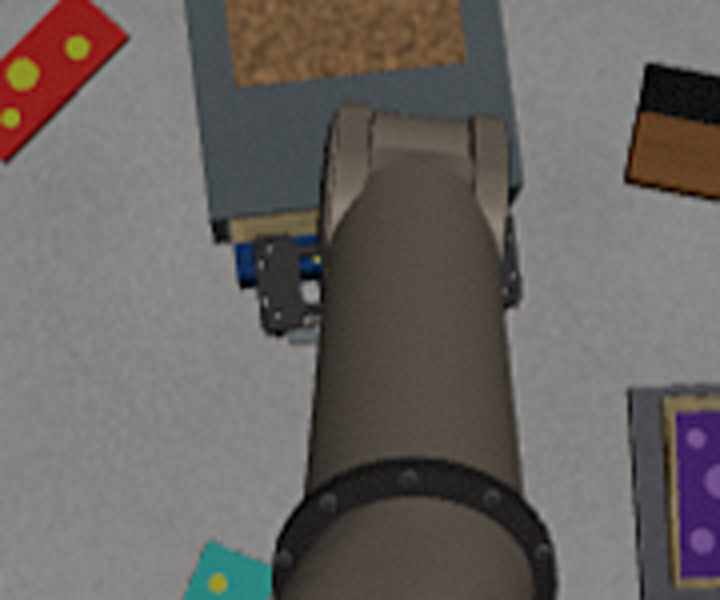

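The drawer has come free and is about 30 mm out: its front shows at crop (245,265), with the wooden inside behind it. I keep pulling.

```bash
python3 -m crank '[{"tx":0.008,"ty":0.0,"tz":0.0,"spin":0.0},{"tx":0.018,"ty":0.0,"tz":0.0,"spin":0.0},{"tx":0.028,"ty":0.0,"tz":0.0,"spin":0.0},{"tx":0.038,"ty":0.0,"tz":0.0,"spin":0.0},{"tx":0.048,"ty":0.0,"tz":0.0,"spin":0.0},{"tx":0.058,"ty":0.0,"tz":0.0,"spin":0.0},{"tx":0.068,"ty":0.0,"tz":0.0,"spin":0.0},{"tx":0.078,"ty":0.0,"tz":0.0,"spin":0.0},{"tx":0.088,"ty":0.0,"tz":0.0,"spin":0.0},{"tx":0.098,"ty":0.0,"tz":0.0,"spin":0.0},{"tx":0.108,"ty":0.0,"tz":0.0,"spin":0.0},{"tx":0.116,"ty":0.0,"tz":0.0,"spin":0.0},{"tx":0.122,"ty":0.0,"tz":0.0,"spin":0.0},{"tx":0.125,"ty":0.0,"tz":0.0,"spin":0.0},{"tx":0.125,"ty":0.0,"tz":0.0,"spin":0.0}]'; python3 -m crank '[{"tx":0.002,"ty":0.0,"tz":0.0,"spin":0.0},{"tx":0.004,"ty":0.0,"tz":0.0,"spin":0.0},{"tx":0.004,"ty":0.0,"tz":0.0,"spin":0.0}]'|grep -E "tcp|force: \["; python3 -m crank '[{"tx":0.002,"ty":0.0,"tz":0.0,"spin":0.0},{"tx":0.004,"ty":0.0,"tz":0.0,"spin":0.0},{"tx":0.004,"ty":0.0,"tz":0.0,"spin":0.0}]'
python3 -c "
from h import *
go(cab(.016,0,.0495,.172),96.1)"
```

```text
t: 8.5
tcp_pos: [0.46, -0.0587, 0.0491]
ee_rot: [-0.158, 3.134, -0.001]
ft_force: [1.0, -2.8, 10.3]
width: 0.005
grasp_force: 5.4
tcp_pos: [0.4566, -0.059, 0.0491]
ft_force: [2.7, -1.9, 9.5]
t: 9.1
tcp_pos: [0.4527, -0.0594, 0.0491]
ee_rot: [-0.158, 3.133, -0.001]
ft_force: [2.0, -1.2, 8.7]
width: 0.006
grasp_force: 4.7
 mm [ 6.8  0.7 -0.4] spin -0.3 ydir 95.8 tilt [ 0.005 -0.    -1.   ] tcp [ 0.4527 -0.0594  0.0491] F [ 2.  -1.2  8.7] t 9.1 j [-0.17  0.39  0.19  2.22 -0.14  0.54  1.8 ]
```

```bash
python3 -m crank '[{"tx":0.002,"ty":0.0,"tz":0.0,"spin":0.0},{"tx":0.004,"ty":0.0,"tz":0.0,"spin":0.0},{"tx":0.004,"ty":0.0,"tz":0.0,"spin":0.0}]'|grep -E "tcp|force: \["; python3 -m crank '[{"tx":0.001,"ty":0.0,"tz":0.0,"spin":0.0},{"tx":0.002,"ty":0.0,"tz":0.0,"spin":0.0},{"tx":0.002,"ty":0.0,"tz":0.0,"spin":0.0}]'|grep -E "tcp|force: \["
python3 -m crank '[{"tx":0.0,"ty":0.0,"tz":-0.003,"spin":0.0},{"tx":-0.002,"ty":0.0,"tz":-0.006,"spin":0.0},{"tx":-0.005,"ty":0.0,"tz":-0.01,"spin":0.0},{"tx":-0.005,"ty":0.0,"tz":-0.03,"spin":0.0},{"tx":-0.005,"ty":0.0,"tz":-0.06,"spin":0.0},{"tx":-0.005,"ty":0.0,"tz":-0.10,"spin":0.0},{"tx":-0.005,"ty":0.0,"tz":-0.13,"spin":0.0},{"tx":-0.005,"ty":0.0,"tz":-0.13,"spin":0.0}]'
python3 -c "
from h import *
go([.441,.3125,.12],105.2)"
```

```text
tcp_pos: [0.4491, -0.0597, 0.0491]
ft_force: [3.3, -2.2, 8.2]
tcp_pos: [0.4477, -0.0596, 0.0492]
ft_force: [4.7, -0.1, 6.4]
t: 10.5
tcp_pos: [0.4507, -0.059, 0.1811]
ee_rot: [-0.159, 3.133, 0.001]
ft_force: [0.4, -0.3, -0.3]
width: 0.008
grasp_force: 0.0
 mm [-27.6 370.6  61.4] spin -9.4 ydir 95.8 tilt [ 0.004  0.001 -1.   ] tcp [ 0.4507 -0.059   0.1811] F [ 0.4 -0.3 -0.3] t 10.5 j [-0.23  0.16  0.25  2.12 -0.05  0.86  1.72]
```

```bash
python3 -m crank '[{"tx":-0.003,"ty":0.035,"tz":0.0,"spin":-1},{"tx":-0.006,"ty":0.08,"tz":0.0,"spin":-2},{"tx":-0.009,"ty":0.125,"tz":0.0,"spin":-3},{"tx":-0.012,"ty":0.17,"tz":0.0,"spin":-4},{"tx":-0.015,"ty":0.215,"tz":0.0,"spin":-5},{"tx":-0.018,"ty":0.26,"tz":0.0,"spin":-6},{"tx":-0.021,"ty":0.3,"tz":0.0,"spin":-7},{"tx":-0.024,"ty":0.335,"tz":0.01,"spin":-8},{"tx":-0.027,"ty":0.36,"tz":0.03,"spin":-9},{"tx":-0.0276,"ty":0.3706,"tz":0.05,"spin":-9.4},{"tx":-0.0276,"ty":0.3706,"tz":0.06,"spin":-9.4},{"tx":-0.0276,"ty":0.3706,"tz":0.06,"spin":-9.4}]' 0.0878
python3 - <<'E'
from h import *
go([.441,.3125,.041],105.2)
c=viewer.camera("top"); im=c["color"][:,:,::-1]
cv2.imwrite("pics/t3.png",cv2.resize(im[90:270,180:400],None,fx=3.3,fy=3.3,interpolation=cv2.INTER_CUBIC))
c=viewer.camera("scene"); im2=c["color"][:,:,::-1]
cv2.imwrite("pics/s3.png",cv2.resize(im2[190:310,200:460],None,fx=3,fy=3,interpolation=cv2.INTER_CUBIC))
hsv=cv2.cvtColor(im,cv2.COLOR_BGR2HSV)
o=cv2.inRange(hsv,(10,120,90),(28,255,255)); o[:160]=0;o[240:]=0;o[:,:300]=0;o[:,375:]=0
print("paddle",rect(viewer.camera("top"),o,.059))
E
```

```text
t: 11.7
tcp_pos: [0.4376, 0.3105, 0.1157]
ee_rot: [0.415, -3.109, 0.005]
ft_force: [-0.3, -0.4, -0.0]
width: 0.999
grasp_force: 0.0
 mm [-4.2  1.3 74.7] spin -0.0 ydir 105.2 tilt [-0.004 -0.004 -1.   ] tcp [0.4376 0.3105 0.1157] F [-0.3 -0.4 -0. ] t 11.7 j [-0.72  0.39 -0.01  1.98  0.01  0.78  1.1 ]
paddle (0.4510744323730469, -0.05822674179077148, 69.94335174560547, 33.410667419433594, -83.90199995040894)
```

View pics/t3.png

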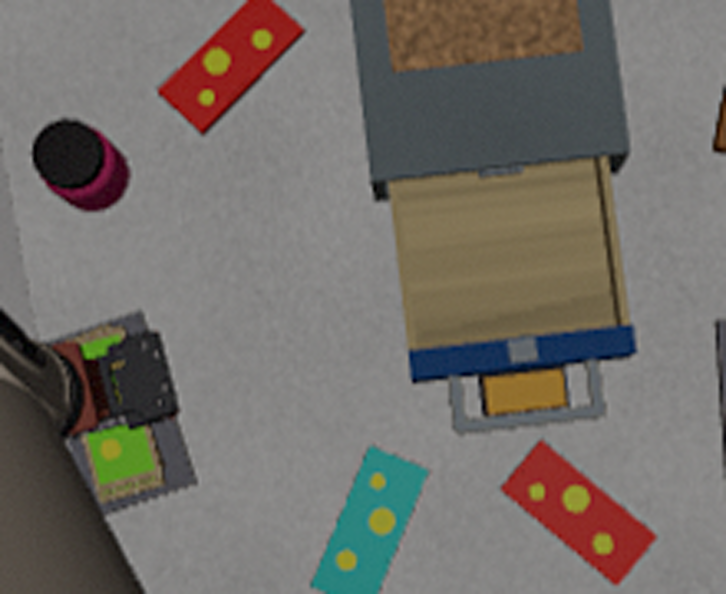

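View pics/s3.png

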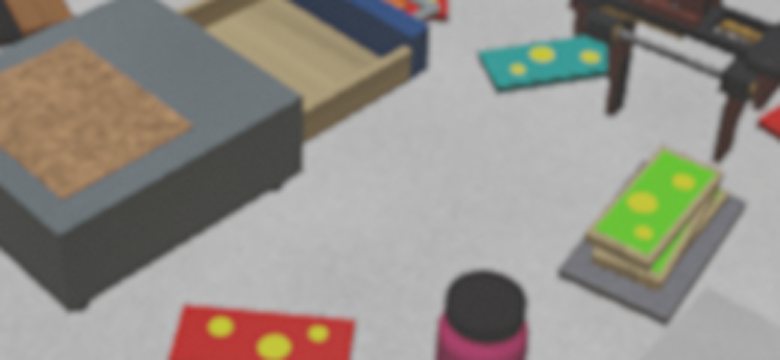

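The drawer is fully open: the paddle moved 0.175 m and is now at crop (525,392). The gripper hovers over the stack, whose top plate is turned slightly from the ones below. I recheck the plate's pose from the scene camera.

Run:
```python
from h import *
c=viewer.camera("scene")
hsv=cv2.cvtColor(c["color"],cv2.COLOR_RGB2HSV)
g=cv2.inRange(hsv,(20,120,70),(65,255,255)); g[:230]=0;g[290:]=0;g[:,:385]=0;g[:,450:]=0
for k in (3,7):
    m=cv2.morphologyEx(g,cv2.MORPH_OPEN,np.ones((k,k),np.uint8))
    for z in(.046,.048,.052): print("print",k,z,rect(c,m,z))
for q in models.regions_of("green_top","scene"):
    if abs(q["location"][1]-417)<10: print(q["conf"],rect(c,q["pixels"],.046))
cs=np.load("pics/c.npy",allow_pickle=True).item()
print((proj(c,[[.441,.3125,.048]])), proj(cs["top"],[[.441,.3125,.048]]))
```

```text
print 3 0.046 (0.4401230773925781, 0.31473004150390627, 125.88777160644531, 49.99811553955078, 15.316882133483887)
print 3 0.048 (0.44199850463867185, 0.3160860900878906, 125.58084106445312, 49.876216888427734, 15.316905975341797)
print 3 0.052 (0.4457494201660156, 0.3187981872558594, 124.96700286865234, 49.63243865966797, 15.31689739227295)
print 7 0.046 (0.44022918701171876, 0.3148258361816406, 125.62044525146484, 49.7156982421875, 15.694815635681152)
print 7 0.048 (0.4421043395996094, 0.316181640625, 125.314208984375, 49.594482421875, 15.694852828979492)
print 7 0.052 (0.44585467529296874, 0.31889324951171877, 124.70167541503906, 49.352081298828125, 15.694832801818848)
0.6 (0.44447930908203126, 0.31696075439453125, 152.34005737304688, 63.86564254760742, 15.421029090881348)
[[417.35782784 255.41953053]] [[213.07548402 213.35567669]]
```

```bash
python3 -c "
from h import *
go([.441,.3142,.040],105.4)"
```

```text
mm [-1.4  1.9 79.1] spin -0.3 ydir 105.1 tilt [ 0.001  0.001 -1.   ] tcp [0.44   0.3119 0.1191] F [ 0.2 -0.1  0.3] t 11.95 j [-0.72  0.38 -0.01  1.98  0.01  0.78  1.1 ]
```

```bash
python3 -m crank '[{"tx":-0.0014,"ty":0.002,"tz":0.02,"spin":-0.3},{"tx":-0.0014,"ty":0.002,"tz":0.04,"spin":-0.3},{"tx":-0.0014,"ty":0.002,"tz":0.055,"spin":-0.3},{"tx":-0.0014,"ty":0.002,"tz":0.065,"spin":-0.3},{"tx":-0.0014,"ty":0.002,"tz":0.072,"spin":-0.3},{"tx":-0.0014,"ty":0.002,"tz":0.076,"spin":-0.3},{"tx":-0.0014,"ty":0.002,"tz":0.079,"spin":-0.3},{"tx":-0.0014,"ty":0.002,"tz":0.079,"spin":-0.3}]' 0.0878
python3 -m crank '[{"tx":0.0,"ty":0.0,"tz":0.0,"spin":0.0},{"tx":0.0,"ty":0.0,"tz":0.0,"spin":0.0}]' 0.0878 | grep -E "tcp|force: \["
```

```text
t: 12.75
tcp_pos: [0.4403, 0.3149, 0.0392]
ee_rot: [-0.424, 3.113, 0.0]
ft_force: [0.9, -0.2, 0.0]
width: 1.001
grasp_force: 0.0
tcp_pos: [0.4404, 0.315, 0.0395]
ft_force: [0.5, 1.2, 0.3]
```

```bash
python3 -m crank '[{"tx":0.0,"ty":0.0,"tz":0.0,"spin":0.0},{"tx":0.0,"ty":0.0,"tz":0.0,"spin":0.0},{"tx":0.0,"ty":0.0,"tz":0.0,"spin":0.0},{"tx":0.0,"ty":0.0,"tz":0.0,"spin":0.0},{"tx":0.0,"ty":0.0,"tz":0.0,"spin":0.0},{"tx":0.0,"ty":0.0,"tz":0.0,"spin":0.0},{"tx":0.0,"ty":0.0,"tz":0.0,"spin":0.0},{"tx":0.0,"ty":0.0,"tz":0.0,"spin":0.0}]' 0.05
python3 -m crank '[{"tx":0.0,"ty":0.0,"tz":-0.003,"spin":0.0},{"tx":0.0,"ty":0.0,"tz":-0.008,"spin":0.0},{"tx":0.0,"ty":0.0,"tz":-0.015,"spin":0.0},{"tx":0.0,"ty":0.0,"tz":-0.025,"spin":0.0},{"tx":0.0,"ty":0.0,"tz":-0.04,"spin":0.0},{"tx":0.0,"ty":0.0,"tz":-0.055,"spin":0.0},{"tx":0.0,"ty":0.0,"tz":-0.075,"spin":0.0},{"tx":0.0,"ty":0.0,"tz":-0.1,"spin":0.0},{"tx":0.0,"ty":0.0,"tz":-0.12,"spin":0.0},{"tx":0.0,"ty":0.0,"tz":-0.12,"spin":0.0}]'
python3 - <<'E'
from h import *
S=[.5614,-.0464,.15]
go(S,6.1)
c=viewer.camera("scene"); im2=c["color"][:,:,::-1]
cv2.imwrite("pics/s4.png",cv2.resize(im2[150:310,330:510],None,fx=3,fy=3,interpolation=cv2.INTER_CUBIC))
E
```

```text
t: 13.75
tcp_pos: [0.4402, 0.3148, 0.0392]
ee_rot: [-0.424, 3.113, 0.0]
ft_force: [-0.4, 0.1, 0.8]
width: 0.678
grasp_force: 30.0
t: 14.75
tcp_pos: [0.4418, 0.316, 0.1626]
ee_rot: [-0.423, 3.108, 0.005]
ft_force: [-0.5, 0.2, -0.1]
width: 0.68
grasp_force: 30.0
 mm [ -18.3 -381.2   11.7] spin -80.6 ydir 105.5 tilt [ 0.005  0.004 -1.   ] tcp [0.4418 0.316  0.1626] F [-0.5  0.2 -0.1] t 14.75 j [-0.73  0.33 -0.01  1.94  0.01  0.87  1.1 ]
```

View pics/s4.png

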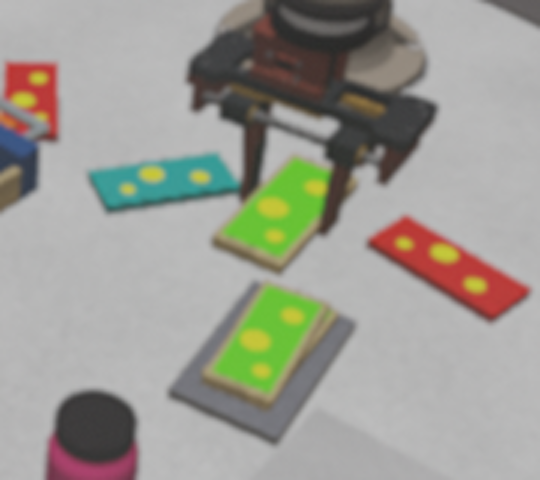

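The gripper holds one green plate level. The two lower plates stay on the board at crop (265,345). Turning -81° would push joint 7 past its range, so I turn +99° on the way to the drawer.

```bash
python3 -m crank '[{"tx":-0.0005,"ty":-0.01,"tz":0.0,"spin":2},{"tx":-0.001,"ty":-0.025,"tz":0.0,"spin":6},{"tx":-0.002,"ty":-0.045,"tz":0.0,"spin":11},{"tx":-0.003,"ty":-0.07,"tz":0.0,"spin":17},{"tx":-0.0045,"ty":-0.095,"tz":0.0,"spin":23},{"tx":-0.006,"ty":-0.12,"tz":0.0,"spin":29},{"tx":-0.007,"ty":-0.145,"tz":0.0,"spin":35},{"tx":-0.008,"ty":-0.17,"tz":0.0,"spin":41},{"tx":-0.009,"ty":-0.195,"tz":0.0,"spin":47},{"tx":-0.0105,"ty":-0.22,"tz":0.0,"spin":53},{"tx":-0.012,"ty":-0.245,"tz":0.0,"spin":59},{"tx":-0.013,"ty":-0.27,"tz":0.0,"spin":65},{"tx":-0.014,"ty":-0.295,"tz":0.0,"spin":71},{"tx":-0.015,"ty":-0.32,"tz":0.0,"spin":77},{"tx":-0.0165,"ty":-0.34,"tz":0.0,"spin":83},{"tx":-0.017,"ty":-0.36,"tz":0.0,"spin":89},{"tx":-0.018,"ty":-0.372,"tz":0.0,"spin":94},{"tx":-0.0183,"ty":-0.379,"tz":0.0,"spin":98},{"tx":-0.0183,"ty":-0.381,"tz":0.0,"spin":99.4},{"tx":-0.0183,"ty":-0.381,"tz":0.0,"spin":99.4}]'
python3 -m crank '[{"tx":0.0,"ty":0.0,"tz":0.0,"spin":0.0},{"tx":0.0,"ty":0.0,"tz":0.0,"spin":0.0}]' >/dev/null
python3 -c "
from h import *
go([.5614,-.0464,.045],6.1)"
```

```text
t: 16.8
tcp_pos: [0.5588, -0.0481, 0.1582]
ee_rot: [-2.1, -2.335, 0.003]
ft_force: [0.3, 0.2, -0.2]
width: 0.679
grasp_force: 30.0
 mm [  0.3   2.1 113.9] spin 0.1 ydir 6.2 tilt [-0.001  0.    -1.   ] tcp [ 0.5594 -0.047   0.1589] F [ 0.3 -0.  -1. ] t 17.0 j [-0.4   0.39  0.48  1.92 -0.23  0.89  0.3 ]
```

```bash
python3 -m crank '[{"tx":0.0,"ty":0.002,"tz":0.01,"spin":0.0},{"tx":0.0,"ty":0.002,"tz":0.03,"spin":0.0},{"tx":0.0,"ty":0.002,"tz":0.05,"spin":0.0},{"tx":0.0,"ty":0.002,"tz":0.07,"spin":0.0},{"tx":0.0,"ty":0.002,"tz":0.085,"spin":0.0},{"tx":0.0,"ty":0.002,"tz":0.097,"spin":0.0},{"tx":0.0,"ty":0.002,"tz":0.106,"spin":0.0},{"tx":0.0,"ty":0.002,"tz":0.112,"spin":0.0},{"tx":0.0,"ty":0.002,"tz":0.115,"spin":0.0},{"tx":0.0,"ty":0.002,"tz":0.115,"spin":0.0}]'; python3 -m crank '[{"tx":0.0,"ty":0.0,"tz":0.0015,"spin":0.0},{"tx":0.0,"ty":0.0,"tz":0.0015,"spin":0.0}]'|grep -E "tcp|force: \[";python3 -m crank '[{"tx":0.0,"ty":0.0,"tz":0.001,"spin":0.0},{"tx":0.0,"ty":0.0,"tz":0.001,"spin":0.0}]'|grep -E "tcp|force: \[";python3 -m crank '[{"tx":0.0,"ty":0.0,"tz":0.001,"spin":0.0},{"tx":0.0,"ty":0.0,"tz":0.001,"spin":0.0}]'|grep -E "tcp|force: \["
```

```text
t: 18.0
tcp_pos: [0.5618, -0.0473, 0.0441]
ee_rot: [2.1, 2.337, 0.0]
ft_force: [-1.1, -0.8, -1.3]
width: 0.68
grasp_force: 30.0
tcp_pos: [0.5619, -0.0472, 0.043]
ft_force: [0.4, -0.9, -1.2]
tcp_pos: [0.5617, -0.0472, 0.0418]
ft_force: [-0.3, -0.2, -0.4]
tcp_pos: [0.5616, -0.0473, 0.0406]
ft_force: [0.4, -0.9, -1.6]
```

```bash
python3 -m crank '[{"tx":0.0,"ty":0.0,"tz":0.0005,"spin":0.0},{"tx":0.0,"ty":0.0,"tz":0.001,"spin":0.0},{"tx":0.0,"ty":0.0,"tz":0.001,"spin":0.0}]'|grep -E "tcp|force: \[";python3 -m crank '[{"tx":0.0,"ty":0.0,"tz":0.0005,"spin":0.0},{"tx":0.0,"ty":0.0,"tz":0.001,"spin":0.0},{"tx":0.0,"ty":0.0,"tz":0.001,"spin":0.0}]'|grep -E "tcp|force: \["
```

```text
tcp_pos: [0.5616, -0.0473, 0.0396]
ft_force: [-0.6, -0.4, -1.7]
tcp_pos: [0.5617, -0.0473, 0.039]
ft_force: [-1.5, 0.4, 4.1]
```

Touchdown at z≈0.039, with +5 N. I release and lift.

```bash
python3 -m crank '[{"tx":0.0,"ty":0.0,"tz":0.0,"spin":0.0},{"tx":0.0,"ty":0.0,"tz":0.0,"spin":0.0},{"tx":0.0,"ty":0.0,"tz":0.0,"spin":0.0},{"tx":0.0,"ty":0.0,"tz":0.0,"spin":0.0},{"tx":0.0,"ty":0.0,"tz":0.0,"spin":0.0}]' 0.076; python3 -m crank '[{"tx":0.0,"ty":0.0,"tz":-0.005,"spin":0.0},{"tx":0.0,"ty":0.0,"tz":-0.02,"spin":0.0},{"tx":0.0,"ty":0.0,"tz":-0.04,"spin":0.0},{"tx":0.0,"ty":0.0,"tz":-0.07,"spin":0.0},{"tx":0.0,"ty":0.0,"tz":-0.1,"spin":0.0},{"tx":0.0,"ty":0.0,"tz":-0.12,"spin":0.0},{"tx":0.0,"ty":0.0,"tz":-0.12,"spin":0.0}]'
python3 - <<'E'
from h import *
go(cab(.028,0,.16,.174),96.1)
c=viewer.camera("scene"); im2=c["color"][:,:,::-1]
cv2.imwrite("pics/s5.png",cv2.resize(im2[140:300,180:420],None,fx=3,fy=3,interpolation=cv2.INTER_CUBIC))
E
```

```text
t: 19.7
tcp_pos: [0.5617, -0.0473, 0.0386]
ee_rot: [-2.1, -2.337, 0.0]
ft_force: [0.2, -0.6, 0.4]
width: 0.863
grasp_force: 0.0
t: 20.4
tcp_pos: [0.5639, -0.0476, 0.1626]
ee_rot: [2.098, 2.333, 0.008]
ft_force: [-0.4, -0.1, -0.9]
width: 0.866
grasp_force: 0.0
 mm [   0.8 -108.6    1.9] spin 90.0 ydir 6.1 tilt [ 0.007  0.001 -1.   ] tcp [ 0.5639 -0.0476  0.1626] F [-0.4 -0.1 -0.9] t 20.4 j [-0.41  0.39  0.49  1.91 -0.23  0.89  0.3 ]
```

View pics/s5.png

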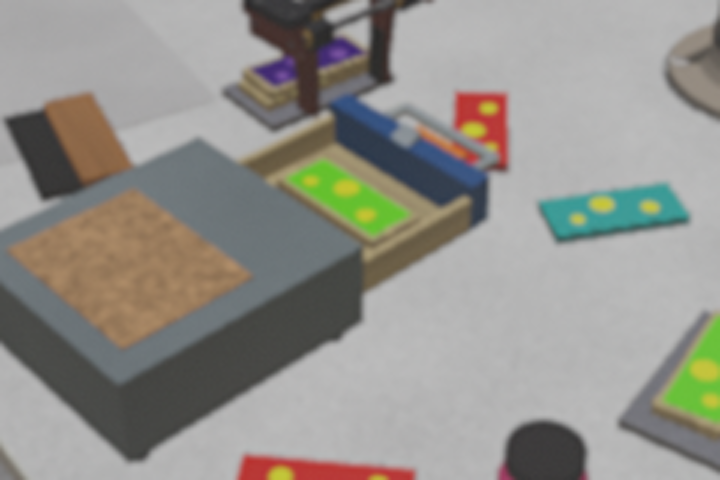

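The plate lies flat and centred in the drawer. The paddle is up and the other things are undisturbed. I close the fingers, turn and go into the handle gap, above the paddle, to push on the front's face.

```bash
python3 -m crank '[{"tx":0.0,"ty":-0.01,"tz":0.0,"spin":-8},{"tx":0.0,"ty":-0.02,"tz":0.0,"spin":-16},{"tx":0.0,"ty":-0.03,"tz":0.0,"spin":-24},{"tx":0.0,"ty":-0.04,"tz":0.0,"spin":-32},{"tx":0.0,"ty":-0.05,"tz":0.0,"spin":-40},{"tx":0.0,"ty":-0.06,"tz":0.0,"spin":-48},{"tx":0.0,"ty":-0.07,"tz":0.0,"spin":-56},{"tx":0.0,"ty":-0.08,"tz":0.0,"spin":-64},{"tx":0.0,"ty":-0.09,"tz":0.0,"spin":-72},{"tx":0.0,"ty":-0.1,"tz":0.0,"spin":-80},{"tx":0.0,"ty":-0.108,"tz":0.0,"spin":-87},{"tx":0.0,"ty":-0.108,"tz":0.0,"spin":-90},{"tx":0.0,"ty":-0.108,"tz":0.0,"spin":-90},{"tx":0.0,"ty":-0.108,"tz":0.0,"spin":-90}]' 0.0
python3 -c "
from h import *
go([.456,-.0577,.068],96.1)"
```

```text
t: 21.85
tcp_pos: [0.4539, -0.0588, 0.1582]
ee_rot: [0.165, -3.136, -0.0]
ft_force: [0.3, -0.1, -0.8]
width: 0.003
grasp_force: 0.0
 mm [-2.3  0.8 90.2] spin -0.1 ydir 96.0 tilt [-0.001  0.    -1.   ] tcp [ 0.4539 -0.0588  0.1582] F [ 0.3 -0.1 -0.8] t 21.85 j [-0.17  0.2   0.18  2.13 -0.05  0.81  1.72]
```

```bash
python3 -m crank '[{"tx":-0.002,"ty":0.001,"tz":0.02,"spin":0.0},{"tx":-0.002,"ty":0.001,"tz":0.045,"spin":0.0},{"tx":-0.002,"ty":0.001,"tz":0.065,"spin":0.0},{"tx":-0.002,"ty":0.001,"tz":0.08,"spin":0.0},{"tx":-0.002,"ty":0.001,"tz":0.088,"spin":0.0},{"tx":-0.002,"ty":0.001,"tz":0.09,"spin":0.0},{"tx":-0.002,"ty":0.001,"tz":0.09,"spin":0.0}]'
python3 -m crank '[{"tx":-0.003,"ty":0.0,"tz":0.0,"spin":0.0},{"tx":-0.006,"ty":0.0,"tz":0.0,"spin":0.0},{"tx":-0.009,"ty":0.0,"tz":0.0,"spin":0.0},{"tx":-0.012,"ty":0.0,"tz":0.0,"spin":0.0},{"tx":-0.016,"ty":0.0,"tz":0.0,"spin":0.0},{"tx":-0.02,"ty":0.0,"tz":0.0,"spin":0.0}]'
python3 -m crank '[{"tx":-0.005,"ty":0.0,"tz":0.0,"spin":0.0},{"tx":-0.012,"ty":0.0,"tz":0.0,"spin":0.0},{"tx":-0.02,"ty":0.0,"tz":0.0,"spin":0.0},{"tx":-0.028,"ty":0.0,"tz":0.0,"spin":0.0},{"tx":-0.036,"ty":0.0,"tz":0.0,"spin":0.0},{"tx":-0.044,"ty":0.0,"tz":0.0,"spin":0.0},{"tx":-0.052,"ty":0.0,"tz":0.0,"spin":0.0},{"tx":-0.06,"ty":0.0,"tz":0.0,"spin":0.0},{"tx":-0.068,"ty":0.0,"tz":0.0,"spin":0.0},{"tx":-0.076,"ty":0.0,"tz":0.0,"spin":0.0},{"tx":-0.084,"ty":0.0,"tz":0.0,"spin":0.0},{"tx":-0.09,"ty":0.0,"tz":0.0,"spin":0.0},{"tx":-0.095,"ty":0.0,"tz":0.0,"spin":0.0},{"tx":-0.098,"ty":0.0,"tz":0.0,"spin":0.0},{"tx":-0.1,"ty":0.0,"tz":0.0,"spin":0.0},{"tx":-0.1,"ty":0.0,"tz":0.0,"spin":0.0}]'
```

```text
t: 22.55
tcp_pos: [0.4563, -0.0575, 0.0687]
ee_rot: [0.167, -3.137, 0.0]
ft_force: [0.5, -0.0, -0.1]
width: 0.006
grasp_force: 0.0
t: 23.15
tcp_pos: [0.4761, -0.0554, 0.0687]
ee_rot: [0.167, -3.137, -0.0]
ft_force: [-3.4, -1.4, 1.9]
width: 0.003
grasp_force: 1.6
t: 24.75
tcp_pos: [0.576, -0.0447, 0.0686]
ee_rot: [-0.167, 3.136, 0.0]
ft_force: [-0.7, 1.3, -1.1]
width: 0.005
grasp_force: 0.5
```

Pushing works, and about 60 mm is left. I move to the front of the bar for the rest, to stay clear of the keeper.

```bash
python3 -m crank '[{"tx":0.004,"ty":0.0,"tz":0.0,"spin":0.0},{"tx":0.004,"ty":0.0,"tz":-0.02,"spin":0.0},{"tx":0.004,"ty":0.0,"tz":-0.035,"spin":0.0},{"tx":0.02,"ty":0.0,"tz":-0.04,"spin":0.0},{"tx":0.045,"ty":0.0,"tz":-0.04,"spin":0.0},{"tx":0.066,"ty":0.0,"tz":-0.04,"spin":0.0},{"tx":0.07,"ty":0.0,"tz":-0.04,"spin":0.0},{"tx":0.07,"ty":0.0,"tz":-0.02,"spin":0.0},{"tx":0.07,"ty":0.0,"tz":0.0,"spin":0.0},{"tx":0.07,"ty":0.0,"tz":0.012,"spin":0.0},{"tx":0.07,"ty":0.0,"tz":0.016,"spin":0.0},{"tx":0.07,"ty":0.0,"tz":0.016,"spin":0.0}]'
python3 - <<'E'
from h import *
go(cab(-.016,0,.052,0),96.1)
c=viewer.camera("scene"); im2=c["color"][:,:,::-1]
cv2.imwrite("pics/s6.png",cv2.resize(im2[140:300,180:420],None,fx=3,fy=3,interpolation=cv2.INTER_CUBIC))
E
```

```text
t: 25.95
tcp_pos: [0.5062, -0.0522, 0.0523]
ee_rot: [0.167, -3.137, 0.0]
ft_force: [0.6, 0.7, 0.4]
width: 0.005
grasp_force: 0.0
 mm [-79.3  -0.8   0.3] spin 0.0 ydir 96.1 tilt [-0. -0. -1.] tcp [ 0.5062 -0.0522  0.0523] F [0.6 0.7 0.4] t 25.95 j [-0.14  0.45  0.15  2.09 -0.12  0.61  1.77]
```

View pics/s6.png

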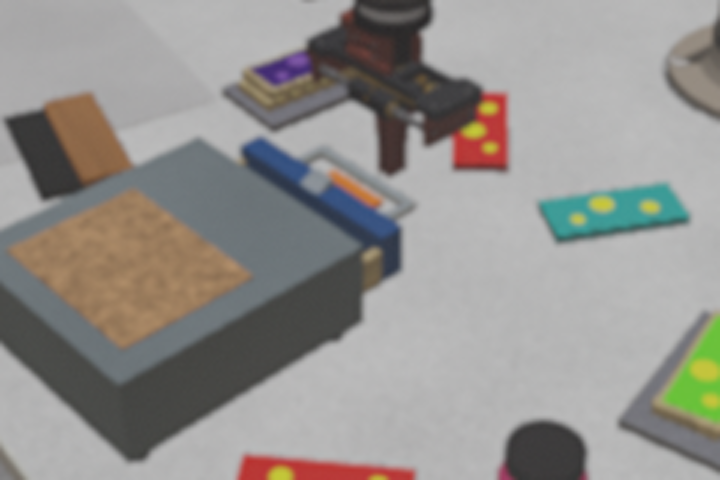

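The fingers stand in front of the bar at crop (390,170), and the drawer is still a few cm out. I push slowly.

```bash
python3 -m crank '[{"tx":-0.006,"ty":0.0,"tz":0.0,"spin":0.0},{"tx":-0.012,"ty":0.0,"tz":0.0,"spin":0.0},{"tx":-0.018,"ty":0.0,"tz":0.0,"spin":0.0},{"tx":-0.024,"ty":0.0,"tz":0.0,"spin":0.0},{"tx":-0.03,"ty":0.0,"tz":0.0,"spin":0.0},{"tx":-0.036,"ty":0.0,"tz":0.0,"spin":0.0},{"tx":-0.042,"ty":0.0,"tz":0.0,"spin":0.0},{"tx":-0.048,"ty":0.0,"tz":0.0,"spin":0.0},{"tx":-0.054,"ty":0.0,"tz":0.0,"spin":0.0},{"tx":-0.059,"ty":0.0,"tz":0.0,"spin":0.0},{"tx":-0.062,"ty":0.0,"tz":0.0,"spin":0.0},{"tx":-0.064,"ty":0.0,"tz":0.0,"spin":0.0},{"tx":-0.064,"ty":0.0,"tz":0.0,"spin":0.0}]'
python3 -m crank '[{"tx":-0.002,"ty":0.0,"tz":0.0,"spin":0.0},{"tx":-0.004,"ty":0.0,"tz":0.0,"spin":0.0},{"tx":-0.004,"ty":0.0,"tz":0.0,"spin":0.0}]'|grep -E "tcp|force: \["; python3 -m crank '[{"tx":-0.002,"ty":0.0,"tz":0.0,"spin":0.0},{"tx":-0.004,"ty":0.0,"tz":0.0,"spin":0.0},{"tx":-0.004,"ty":0.0,"tz":0.0,"spin":0.0}]'|grep -E "tcp|force: \["
```

```text
t: 27.3
tcp_pos: [0.5679, -0.0456, 0.0523]
ee_rot: [0.167, -3.133, -0.0]
ft_force: [-8.2, -0.2, 7.1]
width: 0.007
grasp_force: 3.9
tcp_pos: [0.5712, -0.0452, 0.0523]
ft_force: [-9.3, -0.5, 8.3]
tcp_pos: [0.5747, -0.0449, 0.0522]
ft_force: [-10.2, -1.0, 10.7]
```

```bash
python3 -m crank '[{"tx":-0.001,"ty":0.0,"tz":0.0,"spin":0.0},{"tx":-0.002,"ty":0.0,"tz":0.0,"spin":0.0},{"tx":-0.002,"ty":0.0,"tz":0.0,"spin":0.0}]'|grep -E "tcp|force: \["; python3 -m crank '[{"tx":-0.001,"ty":0.0,"tz":0.0,"spin":0.0},{"tx":-0.002,"ty":0.0,"tz":0.0,"spin":0.0},{"tx":-0.002,"ty":0.0,"tz":0.0,"spin":0.0}]'|grep -E "tcp|force: \["
```

```text
tcp_pos: [0.578, -0.0445, 0.0523]
ft_force: [-4.4, -0.4, 4.0]
tcp_pos: [0.5803, -0.0443, 0.0523]
ft_force: [-5.8, -0.7, 3.6]
```

The force peaked and then dropped, so the latch has probably snapped. I creep on until the drawer is home.

```bash
python3 -m crank '[{"tx":-0.001,"ty":0.0,"tz":0.0,"spin":0.0},{"tx":-0.002,"ty":0.0,"tz":0.0,"spin":0.0},{"tx":-0.002,"ty":0.0,"tz":0.0,"spin":0.0}]'|grep -E "tcp|force: \["; python3 -m crank '[{"tx":-0.001,"ty":0.0,"tz":0.0,"spin":0.0},{"tx":-0.001,"ty":0.0,"tz":0.0,"spin":0.0}]'|grep -E "tcp|force: \["
```

```text
tcp_pos: [0.584, -0.0438, 0.0525]
ft_force: [-2.4, -0.4, -1.5]
tcp_pos: [0.5845, -0.0438, 0.0525]
ft_force: [-2.8, -1.2, -1.4]
```

```bash
python3 -m crank '[{"tx":-0.001,"ty":0.0,"tz":0.0,"spin":0.0},{"tx":-0.001,"ty":0.0,"tz":0.0,"spin":0.0}]'|grep -E "tcp|force: \["; python3 -m crank '[{"tx":-0.001,"ty":0.0,"tz":0.0,"spin":0.0},{"tx":-0.001,"ty":0.0,"tz":0.0,"spin":0.0}]'|grep -E "tcp|force: \["; python3 -m crank '[{"tx":-0.001,"ty":0.0,"tz":0.0,"spin":0.0},{"tx":-0.001,"ty":0.0,"tz":0.0,"spin":0.0}]'|grep -E "tcp|force: \["
```

```text
tcp_pos: [0.5851, -0.0438, 0.0525]
ft_force: [-4.0, 0.3, 0.3]
tcp_pos: [0.5851, -0.0437, 0.0524]
ft_force: [-6.4, 0.1, 2.6]
tcp_pos: [0.5852, -0.0437, 0.0524]
ft_force: [-8.4, -0.2, 5.6]
```

The fingers have stopped at x=0.5852 while the force rises, so the drawer is home. I back off, lift clear and check.

```bash
python3 -m crank '[{"tx":0.01,"ty":0.0,"tz":0.0,"spin":0.0},{"tx":0.03,"ty":0.0,"tz":0.0,"spin":0.0},{"tx":0.035,"ty":0.0,"tz":-0.03,"spin":0.0},{"tx":0.035,"ty":0.0,"tz":-0.08,"spin":0.0},{"tx":0.035,"ty":0.03,"tz":-0.12,"spin":0.0},{"tx":0.035,"ty":0.08,"tz":-0.14,"spin":0.0},{"tx":0.035,"ty":0.13,"tz":-0.14,"spin":0.0},{"tx":0.035,"ty":0.18,"tz":-0.14,"spin":0.0},{"tx":0.035,"ty":0.22,"tz":-0.14,"spin":0.0},{"tx":0.035,"ty":0.25,"tz":-0.14,"spin":0.0},{"tx":0.035,"ty":0.25,"tz":-0.14,"spin":0.0}]'
python3 - <<'E'
from h import *
c=viewer.camera("top"); im=c["color"][:,:,::-1]
hsv=cv2.cvtColor(im,cv2.COLOR_BGR2HSV)
o=cv2.inRange(hsv,(10,120,90),(28,255,255)); o[:140]=0;o[165:]=0;o[:,:305]=0;o[:,360:]=0
print("paddle",rect(c,o,.058),"was .6249 -.0396 33.5 wide")
s=viewer.camera("scene")["color"][:,:,::-1]
a=cv2.resize(im[50:250,180:440],None,fx=1.5,fy=1.5); b=cv2.resize(im[100:180,280:385],None,fx=3.75,fy=3.75,interpolation=cv2.INTER_CUBIC)
cv2.imwrite("pics/fin.png",np.hstack([a,b]))
E
```

```text
t: 30.7
tcp_pos: [0.5256, 0.2079, 0.1933]
ee_rot: [-0.18, 3.134, 0.006]
ft_force: [-0.5, 0.4, -0.2]
width: 0.005
grasp_force: 0.0
paddle (0.6246989135742187, -0.039619091033935544, 70.2135238647461, 33.82843780517578, -84.00521755218506) was .6249 -.0396 33.5 wide
```

View pics/fin.png

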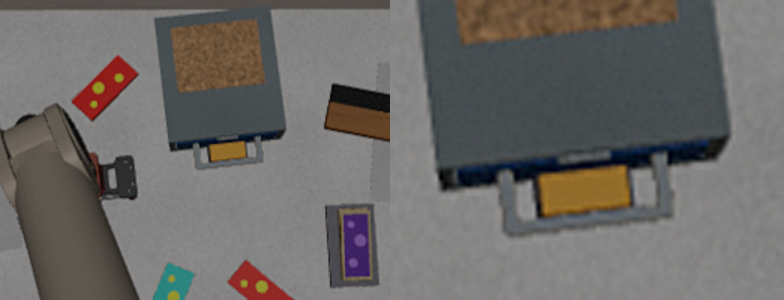

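The drawer is shut and the paddle is within 0.2 mm of where it started in the top view, same size. The force drop just before home fits the latch snapping. I hand the job in.

```bash
python3 -c "
from cell import manip
print(manip.close_job())"
```

```text
the job is handed in; nothing more can be done
None
```

The top green plate lies flat in the drawer, and the drawer is pushed fully home with the paddle back up; I inferred the latch from the force drop and the paddle's position and did not test it by pulling. Job handed in at about 31 s; no verdict was returned.

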